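# Plug in the thimble post and hold the stock tin open

### The arm

A 6-joint arm with a two-finger parallel gripper is mounted at the origin on the work surface. World frame = base frame: x ahead of the robot, y to its left, z up, the work surface at z = 0. Lengths are in m, angles in rad, forces in N, time in s.
With the tool pointing down it reaches from about 0.35 to 0.85 m from the base axis. Payload 8.1 kg.
Tool frame: the origin (TCP) lies midway between the tips of the shut fingers; the grasp point (between the pads) lies robot.grip_depth behind it (robot.grip_depth is the distance from the TCP to the grasp point, in m); z points along the fingers, y is the line along which they close (so a half turn about z gives the same grasp; the last joint's range is limited). The gripper opens to 93 mm and grips with 3 to 60 N. Pads are 15 mm wide; open, the fingers measure 128 mm over their backs; the gripper's body (75 mm by 188 mm) begins 65 mm behind the grasp point.
Start: joints at [1.184, 0.13, 1.488, -0, 1.523, -0.085], TCP at [0.178, 0.573, 0.219] pointing down, gripper open.
Joint ranges: [-2.96, 2.96], [-0.89, 2.26], [0.02, 2.5], [-1.34, 4.48], [0, 2.73], [-2.66, 2.66]. Speed limits (rad/s): [2.39, 2.39, 2.79, 3.14, 3.14, 3.14].

### API

Orientations are given as a rotation vector (axis times angle).
In Python, from plant import robot gives the robot as it stands.
- The arm moves only by the tool carry_out, never from a script. Its argument "rows" is a list of rows, each a list of 6 numbers: the shift along the tool's x, y, z in m, then the turn, a rotation vector about the tool's x, y, z in degrees. A call has 1 to 12 rows; each row is the pose to reach, as a shift and turn from the pose commanded when the call began, along the tool's axes at that moment; what a row does not reach only later rows make up. A row lasts 1/8 s, in which the tool goes at most 62.5 mm and 10.7 degrees, less where a joint would pass 70% of its speed; a pose out of reach is approached as far as the arm can. A call with a gripper value outside its range is refused whole. "jaw" is the closure in counts, from 0 (fully open) to 255 (shut), set as the call begins (left out, the last holds). The fingers move at their own pace and stop on an object; "force" is the grip in N (left out, the last holds). Time passes only in rows, so rows that repeat a pose let the fingers close. It gives the time, the measured TCP pose, the force, the opening and the grip force at its end, in the units of the state.
- robot.read_state(): the state, without advancing time (a new reading comes with each control period).
- robot.read_camera(name): name is "scene" or "side" or "wrist"; returns the picture (420x560x3 uint8, red, green, blue); there is no depth.
- robot.camera_model(name): a dict with "fx", "fy", "cx", "cy" (pixels), "R" (3x3) and "t" (3): a world point X has camera coordinates R X + t; the wrist camera has in their place "mount" (4x4, takes a point from camera to tool coordinates, whose origin is the TCP and whose axes are the flange's). Camera axes: x right, y down, z forward; pixel columns grow to the right and rows downward; lengths in m; the calibration is good to about 2 mm. A picture is of the moment at which its call begins: read the wrist's pose just before it. camera_model takes no time and is no camera call.
- robot.close_job(): hands the job in; it is judged then, once.
Trained networks look in the newest picture that a camera, given by its name, has taken for a name from the list of things; names that differ only in an ending like _2 or _b are one class to them, and where a whole thing is asked for, a point or a joint stands for the part that bears it (a point fixed in the world has none). Each returns a list of dicts, best first, with "conf" (0 to 1); they miss things now and then, are a little off and sometimes report something else, mostly with a low value. They report only what shows in the picture. A call takes as long as a camera call. They do not tell look-alikes from the thing itself.
- robot.outline_of(camera, target): "pixels" (420x560 bool, what is visible of it) and "pixel" ([column, row] in pixels, amid what is visible of it).
The state is a dict: "t": time; "q": joint angles; "dq": joint speeds; "joint_torque": joint torques, N m; "tool_pos": TCP position; "orientation": TCP orientation; "force": force on the tool from outside, world axes, zero at the start; "wrist_torque": the same for the moment, N m; "opening": finger opening in m; "gripper_force": force on a finger pad.
Only numpy, scipy, OpenCV 4.12 (cv2) and the standard library are available. Lean on these libraries where they do the work, as an engineer would, in place of code of your own. Each camera call takes 0.05 s, during which the arm holds its last target. There are 200 camera calls.

### The job

The shopkeeper wants to try thimbles from the stock tin on the post: plug the square-footed wooden thimble post upright and fully home into the square hole of the wooden block in the vise, and let go of it. Then raise the lid of the dark green hinged tin and hold it open with the fingers at 60 degrees from shut (within 6 degrees); finish while still holding it steady there, since it falls shut if let go. Leave the three loose thimbles, the screw-top canister and the gift box where they stand.

Things in the scene. Friction and masses are not known exactly. Their poses are not given: they have to be found in the camera images.
- post: loose wooden thimble post, upright, about 60 g. Origin: centre of its underside, z up, x and y square to its sides. Square foot 24 x 24 mm, 26 mm long (lowest 4 mm narrowed to 21); above it a square body 32 x 32 mm, 26 to 58 mm above the origin (grip here; red band at its top; its underside comes to rest on the block); then a round dome 18 mm wide, to 78 mm. Fits the hole in any quarter turn.
- vise: small blue bench vise bolted to the cart, 170 x 100 mm foot, jaws up to 80 mm high, screw and T bar reaching 115 mm from its centre along its -x. Origin: centre of its underside. It grips the wooden block, 70 (x) x 60 (y) mm, centred over the origin, whose flat top is 100 mm above the cart.
- block_hole0 (a point): centre of the mouth of the square hole in the block's top, 100 mm above the cart. Hole 25.5 x 25.5 mm, 30 mm deep, straight down; the point's x and y axes are square to the hole's sides, z up.
- tin: dark green stock tin with hinged lid, fixed to the cart, 140 (x) x 180 (y) x 85 mm high without its lid. Origin: centre of its underside; its front is -x, the hinge is along its rear (+x) top edge, parallel to its y axis.
- lid (a joint): angle of the tin's lid in rad: 0 shut, grows as its front edge rises, stops at 1.35; 60 degrees is 1.047. The lid (8 mm thick, about 0.28 kg) swings freely and falls shut by its own weight from any angle.
- lid_bar (a point): centre of the brass grip bar in front of the lid, in the lid's plane: round, 14 mm thick, 30 mm long, parallel to the hinge, on a 14 mm wide, 6 mm thick stem, 28 mm ahead of the lid's edge; 170 mm from the hinge line, 89 mm above the cart when shut. Its flat ends can be pinched from above and turn between the pads as the lid rises.
- lid_hinge (a point): point on the hinge line at the middle of the lid's rear edge, 89 mm above the cart; axes turn with the lid.
- porcelain_thimble: chipped white porcelain thimble, 22 mm across, 24 mm high, standing on the cart; fragile, leave alone. Origin: centre of the underside.
- brass_thimble_a: brass thimble, 22 mm across, 24 mm high, standing on the cart; leave alone. Origin: centre of the underside.
- brass_thimble_b: second brass thimble, same as the first; leave alone. Origin: centre of the underside.
- canister: round dark green screw-top canister with steel cap, 68 mm across, 98 mm high, behind; leave alone. Origin: centre of the underside.
- gift_box: cardboard gift box with green ribbon, 70 x 70 x 50 mm high, behind; leave alone. Origin: centre of the underside.
Not all that is in view belongs to the job. What is shaped like the tin but blue is not meant.

How it is judged:
By the outcome, as a careful person would: the job done as asked, in the order asked, and still so for the second after the job is handed in, while the arm keeps its last pose, push and grip.
It also fails if it takes over 64 s, if anything falls off the work surface, if the arm or the gripper's body presses on something with over 40 N, if the wrist force passes 120 N, or if a joint passes its speed limit or range.

## Working session

There is one attempt and no reset: what is moved stays moved. The work goes in short steps, Python scripts to look and compute and a tool call to move; the robot and the scene stay as the last step left them, time stands still between calls to the robot, and variables do not carry over. Pictures are saved under pics/ and viewed, at most 10 in all, crops included, and the job is handed in when it is done.

Besides the shell and the picture viewer there is one more tool, called after "Call:" as name([rows], argument=value, ...), one row to a line, values as JSON. carry_out: Moves the arm, as the interface text tells. Its arguments: {"type":"object","properties":{"rows":{"type":"array"},"jaw":{"type":"number"},"force":{"type":"number"}},"required":["rows"]}

```bash
mkdir -p pics; ls; cat > h.py <<'E'
from plant import robot
import numpy as np, cv2
from scipy.spatial.transform import Rotation as Ro
def cam(n, st=None):
    m=robot.camera_model(n); K=np.array([[m['fx'],0,m['cx']],[0,m['fy'],m['cy']],[0,0,1.]])
    if 'mount' in m:
        st=st or robot.read_state(); M=np.array(m['mount'])
        T=np.eye(4); T[:3,:3]=Ro.from_rotvec(st['orientation']).as_matrix(); T[:3,3]=st['tool_pos']
        W=np.linalg.inv(T@M); return K,W[:3,:3],W[:3,3]
    return K,np.array(m['R']),np.array(m['t'])
def ray(c,px,z):
    K,R,t=c; d=R.T@np.linalg.solve(K,[px[0],px[1],1]); o=-R.T@t
    return o+d*(z-o[2])/d[2]
def proj(c,X):
    K,R,t=c; p=K@(R@np.array(X)+t); return p[:2]/p[2]
def snap(n,f=None):
    im=robot.read_camera(n)
    if f: cv2.imwrite('pics/'+f,im[:,:,::-1])
    return im
E
python3 - <<'E'
from h import *
st=robot.read_state(); print(st, robot.grip_depth)
a=snap('scene'); b=snap('side')
w=snap('wrist')
cv2.imwrite('pics/a.png',cv2.resize(np.vstack([np.hstack([a,b]),np.hstack([w,w*0])])[:,:,::-1],(800,600)))
for n in ('scene','side','wrist'):
  c=cam(n); print(n,'pos',-c[1].T@c[2])
  for t in ('post','vise','tin','lid_bar','porcelain_thimble','brass_thimble_a','canister','gift_box'):
    try:
      for o in robot.outline_of(n,t)[:3]:
        p=o['pixel']; print(t,round(o['conf'],2),np.round(p),o['pixels'].sum(),[np.round(ray(c,p,z)[:2],3) for z in (0,.05,.09)])
    except Exception as e: print(t,e)
E
```

```text
pics
{'t': 0.0, 'q': array([ 1.18361130e+00,  1.31144622e-01,  1.48930047e+00, -1.99937086e-07,
        1.52303773e+00, -8.53858494e-02]), 'dq': array([ 2.79190392e-03,  6.01323511e-04, -7.57205059e-04,  4.99910063e-05,
       -4.32835006e-04, -9.45426907e-04]), 'joint_torque': array([ 8.55295948e-04, -5.59843183e+01, -4.91758096e+01,  7.67940329e-02,
        3.55918903e-02, -1.24243884e-04]), 'tool_pos': array([0.1780883 , 0.57233817, 0.21758573]), 'orientation': array([-4.72201252e-01, -3.10545380e+00,  2.88623920e-03]), 'force': array([-0.80310787, -0.04408792,  0.77424452]), 'wrist_torque': array([0.06791597, 0.02848466, 0.01771267]), 'gripper_force': 0.0, 'opening': 0.09266989827582095} 0.0188
scene pos [ 1.12238242 -1.18568993  1.02963826]
post 0.64 [314. 213.] 241 [array([ 0.573, -0.019]), array([ 0.599, -0.076]), array([ 0.621, -0.121])]
post 0.47 [360. 151.] 452 [array([0.562, 0.388]), array([0.589, 0.312]), array([0.611, 0.251])]
tin 0.9 [133. 297.] 5579 [array([ 0.296, -0.556]), array([ 0.336, -0.586]), array([ 0.369, -0.611])]
tin 0.89 [278. 250.] 3940 [array([ 0.554, -0.
[... 1224 characters left out ...]
 array([0.72 , 0.101])]
lid_bar 0.94 [415. 116.] 2264 [array([ 0.352, -0.677]), array([ 0.346, -0.621]), array([ 0.341, -0.576])]
porcelain_thimble 0.42 [318. 255.] 62 [array([ 0.431, -0.068]), array([ 0.422, -0.038]), array([ 0.414, -0.014])]
brass_thimble_a 0.42 [314. 281.] 64 [array([0.414, 0.007]), array([0.405, 0.033]), array([0.398, 0.054])]
canister 0.97 [210. 200.] 920 [array([ 0.776, -0.105]), array([ 0.752, -0.074]), array([ 0.732, -0.049])]
canister 0.39 [315. 280.] 58 [array([0.412, 0.003]), array([0.403, 0.029]), array([0.396, 0.051])]
gift_box 0.66 [180. 246.] 1002 [array([0.772, 0.058]), array([0.747, 0.082]), array([0.728, 0.101])]
wrist pos [0.10631316 0.59511444 0.3844821 ]
```

View pics/a.png

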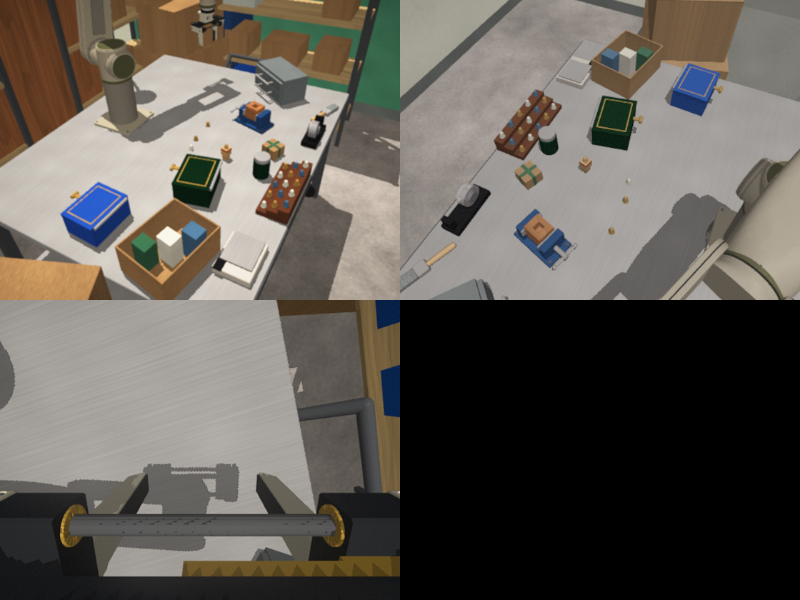

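The green tin is at scene (278,250) and side (298,169), the post at side (260,231). The vise is around side (199,322), with the three thimbles between them. The wrist camera sees only empty table from here.

```bash
cat >> h.py <<'E'
def yawR(y):  # tool down, closing line (tool y) at angle y
    yv=np.array([np.cos(y),np.sin(y),0]); z=np.array([0,0,-1.]); return np.column_stack([np.cross(yv,z),yv,z])
def cur():
    s=robot.read_state(); return np.array(s['tool_pos']),Ro.from_rotvec(s['orientation']).as_matrix()
def row(pos,R2=None):
    p,R=cur(); R2=R if R2 is None else R2
    r=Ro.from_matrix(R.T@R2).as_rotvec(degrees=True)
    print('row',np.round(R.T@(np.array(pos)-p),4),np.round(r,2))
def yaw():
    p,R=cur(); return np.arctan2(R[1,1],R[0,1])
E
python3 - <<'E'
from h import *
print(robot.camera_model('wrist')['mount'],robot.camera_model('wrist')['fx']); print(np.degrees(yaw()))
c=cam('side'); 
for p in [(200,322)]: print(ray(c,p,.1))
im=snap('side'); s=snap('scene')
A=cv2.resize(im[100:400,150:350],(400,600),interpolation=cv2.INTER_CUBIC)
B=cv2.resize(s[120:310,225:405],(400,422),interpolation=cv2.INTER_CUBIC)
B=np.vstack([B,np.zeros((178,400,3),np.uint8)])
cv2.imwrite('pics/b.png',np.hstack([A,B])[:,:,::-1])
for y in (np.pi/2,-np.pi/2,0): 
  print(y); row((.5,.15,.35),yawR(y))
E
```

```text
[[-1.26221948e-03 -9.62922116e-01 -2.69776585e-01  7.53860822e-02]
 [ 9.99999125e-01 -1.10841453e-03 -7.22455279e-04 -1.95881261e-04]
 [ 3.96643880e-04 -2.69777260e-01  9.62922672e-01 -1.65848851e-01]
 [ 0.00000000e+00  0.00000000e+00  0.00000000e+00  1.00000000e+00]] 293.1250268109497
72.7082093511939
[0.57954381 0.25574721 0.1       ]
1.5707963267948966
row [-0.4328 -0.3081 -0.1314] [ -0.    -0.   -17.29]
-1.5707963267948966
row [-0.4328 -0.3081 -0.1314] [ -0.     0.   162.71]
0
row [-0.4328 -0.3081 -0.1314] [-0.   -0.   72.71]
```

View pics/b.png

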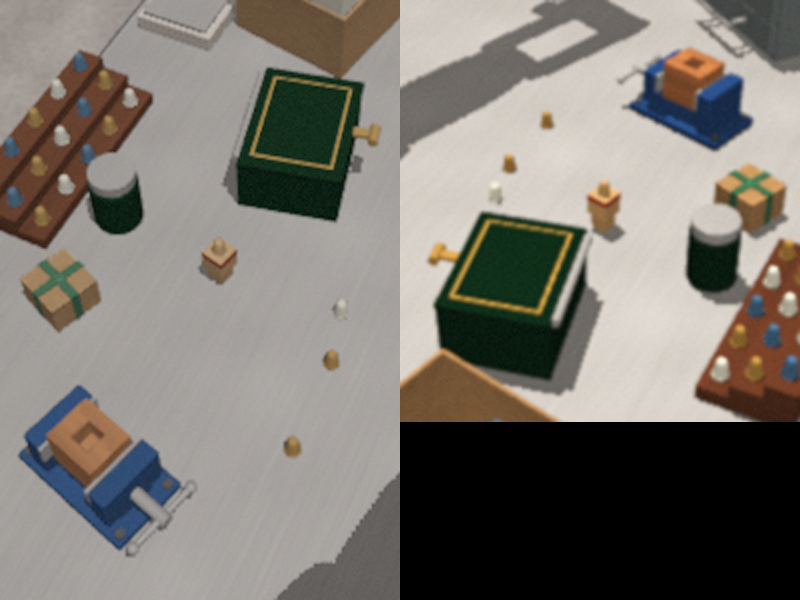

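```bash
cat >> h.py <<'E'
def tri(obs):  # list of (cam,px)
    A=[];b=[]
    for (K,R,t),p in obs:
        d=R.T@np.linalg.solve(K,[p[0],p[1],1]); d/=np.linalg.norm(d); P=np.eye(3)-np.outer(d,d); A.append(P); b.append(P@(-R.T@t))
    x=np.linalg.lstsq(np.vstack(A),np.hstack(b),rcond=None); return x[0]
E
python3 - <<'E'
from h import *
s,d=cam('scene'),cam('side')
sc=lambda p:(225+(p[0]-400)*.45,120+p[1]*.45); sd=lambda p:(150+p[0]/2,100+p[1]/2)
for n,a,b in [('hole',(695,63),(88,433)),('bar',(438,254),(375,133)),('postTop',(604,185),(219,243)),('canTop',(716,219),(113,172)),
  ('porc',(495,193),(341,310)),('br1',(510,163),(332,359)),('br2',(547,120),(293,446)),('tbarend',(625,75),(133,548)),('gift',(750,182),(60,280))]:
  print(n,np.round(tri([(s,sc(a)),(d,sd(b))]),3))
# tin lid corners z=.093 from side: 
for p in [(267,70),(363,83),(343,170),(250,163)]: print('lid side',np.round(ray(d,sd(p),.093),3))
for p in [(483,212),(588,234),(553,325),(438,305)]: print('lid scene',np.round(ray(s,sc(p),.093),3))
# post orientation
row((.59,-.05,.26),yawR(np.radians(55)));
E
```

```text
hole [0.601 0.25  0.098]
bar [ 0.479 -0.295  0.089]
postTop [ 0.594 -0.054  0.071]
canTop [ 0.764 -0.083  0.095]
porc [ 0.427 -0.065  0.007]
br1 [0.411 0.006 0.008]
br2 [0.407 0.132 0.007]
tbarend [0.49  0.307 0.017]
gift [0.759 0.068 0.049]
lid side [ 0.658 -0.34   0.093]
lid side [ 0.524 -0.374  0.093]
lid side [ 0.489 -0.215  0.093]
lid side [ 0.605 -0.175  0.093]
lid scene [ 0.493 -0.201  0.093]
lid scene [ 0.634 -0.179  0.093]
lid scene [ 0.67  -0.343  0.093]
lid scene [ 0.534 -0.375  0.093]
row [-0.5782 -0.4723 -0.0414] [-0.   -0.   17.71]
```

Call:
carry_out([
  [-0.06,-0.022,-0.02,0,0,0],
  [-0.12,-0.044,-0.04,0,0,0],
  [-0.175,-0.064,-0.06,0,0,0],
  [-0.23,-0.084,-0.08,0,0,0],
  [-0.28,-0.102,-0.082,0,0,0],
  [-0.33,-0.12,-0.082,0,0,0],
  [-0.385,-0.14,-0.082,0,0,0],
  [-0.44,-0.16,-0.082,0,0,0],
  [-0.499,-0.182,-0.082,0,0,0],
  [-0.499,-0.182,-0.082,0,0,0],
  [-0.499,-0.182,-0.082,0,0,0],
])

```text
t: 2.82
tool_pos: [0.6006, 0.2507, 0.3003]
orientation: [-0.473, -3.105, -0.0]
force: [-0.3, 0.1, 0.8]
opening: 0.0929
gripper_force: 0.0
```

```bash
python3 - <<'E'
from h import *
st=robot.read_state(); c=cam('wrist',st); print(st['tool_pos'],st['q'])
im=snap('wrist','c.png')
print('hole pred',proj(c,(.601,.25,.1)))
E
```

```text
[0.60060329 0.25070921 0.3002994 ] [ 3.16427503e-01  2.52629688e-01  1.20323065e+00  4.54754167e-04
  1.68644993e+00 -9.51714457e-01]
hole pred [282.76136732 190.94315958]
```

View pics/c.png

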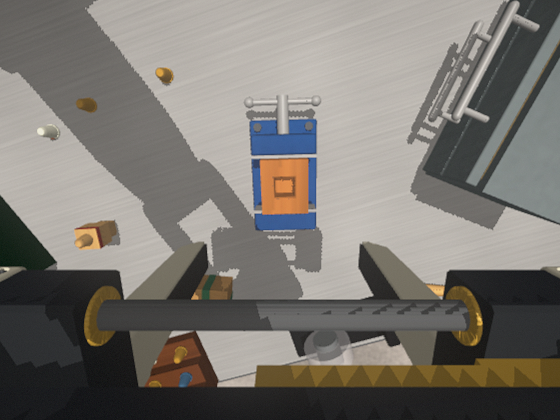

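The hole mouth is at about (285,186) on the block and the vise is nearly square to the image. The post shows at (90,237).

```bash
python3 - <<'E'
from h import *
c=cam('wrist'); im=cv2.imread('pics/c.png')
hsv=cv2.cvtColor(im,cv2.COLOR_BGR2HSV); m=((hsv[...,0]<20)&(hsv[...,1]>110)&(hsv[...,2]>60)).astype(np.uint8)
m[:,:240]=0;m[:,330:]=0;m[235:]=0
cnt=max(cv2.findContours(m,cv2.RETR_EXTERNAL,cv2.CHAIN_APPROX_NONE)[0],key=cv2.contourArea)
W=np.array([ray(c,p[0],.1)[:2] for p in cnt],np.float32); r=cv2.minAreaRect(W); print('block',r)
crop=cv2.resize(im[145:225,245:325],(560,560),interpolation=cv2.INTER_CUBIC)
cv2.imwrite('pics/d.png',crop)
E
```

```text
block ((0.5957105755805969, 0.2537548542022705), (0.05866473540663719, 0.07079030573368073), 73.93011474609375)
```

View pics/d.png

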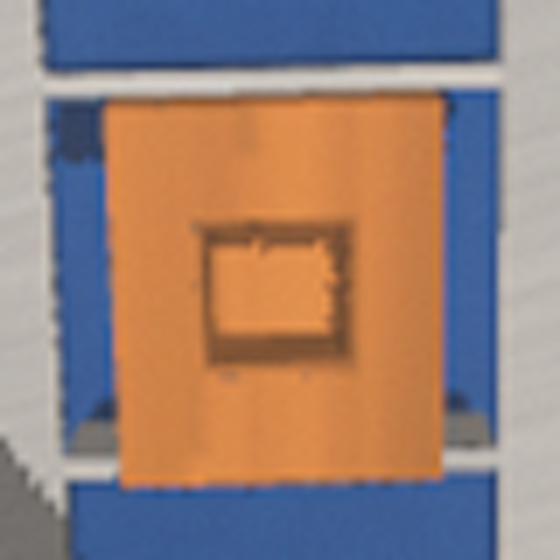

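```bash
python3 - <<'E'
from h import *
c=cam('wrist')
P=[ray(c,((x+.5)/7-.5+245,(y+.5)/7-.5+145),.1)[:2] for x,y in [(203,226),(350,224),(352,360),(209,363)]]
P=np.array(P); print(P.round(4),P.mean(0)); 
e=[P[(i+1)%4]-P[i] for i in range(4)]; print([(np.linalg.norm(v).round(4),np.degrees(np.arctan2(v[1],v[0])).round(1)) for v in e])
im=cv2.imread('pics/c.png'); B=[ray(c,((x+.5)/7-.5+245,(y+.5)/7-.5+145),.1)[:2] for x,y in [(105,98),(445,94),(443,478),(122,486)]]
B=np.array(B);print(B.mean(0),[(np.linalg.norm(v).round(4),np.degrees(np.arctan2(v[1],v[0])).round(1)) for v in [B[1]-B[0],B[2]-B[1],B[3]-B[2],B[0]-B[3]]])
row((.594,-.054,.26)); row((.594,-.054,.26),yawR(np.radians(90)))
E
```

```text
[[0.5801 0.2451]
 [0.5876 0.2704]
 [0.6116 0.2635]
 [0.6044 0.2384]] [0.59591397 0.25432972]
[(np.float64(0.0264), np.float64(73.4)), (np.float64(0.025), np.float64(-15.9)), (np.float64(0.0262), np.float64(-106.1)), (np.float64(0.0252), np.float64(164.7))]
[0.59594438 0.25437192] [(np.float64(0.0601), np.float64(73.3)), (np.float64(0.0705), np.float64(-16.3)), (np.float64(0.0597), np.float64(-105.9)), (np.float64(0.0714), np.float64(164.0))]
row [-0.0848 -0.2935  0.0406] [0. 0. 0.]
row [-0.0848 -0.2935  0.0406] [  0.02  -0.02 -17.27]
```

Call:
carry_out([
  [-0.017,-0.059,0,0,0,0],
  [-0.034,-0.118,0.01,0,0,0],
  [-0.051,-0.177,0.03,0,0,0],
  [-0.068,-0.235,0.05,0,0,0],
  [-0.085,-0.2935,0.07,0,0,0],
  [-0.085,-0.2935,0.08,0,0,0],
  [-0.085,-0.2935,0.08,0,0,0],
  [-0.085,-0.2935,0.08,0,0,0],
])

```text
t: 3.88
tool_pos: [0.595, -0.0526, 0.2217]
orientation: [0.468, 3.105, 0.001]
force: [-0.8, 0.2, 0.5]
opening: 0.0929
gripper_force: 0.0
```

```bash
python3 - <<'E'
from h import *
st=robot.read_state(); c=cam('wrist',st); print(st['tool_pos'])
im=snap('wrist'); p=proj(c,(.594,-.054,.058)); print('pred',p)
o=robot.outline_of('wrist','post'); print([(q['conf'],q['pixel']) for q in o])
x,y=int(p[0])-50,int(p[1])-50; x=max(x,0);y=max(y,0); print(x,y)
cv2.imwrite('pics/e.png',np.hstack([cv2.resize(im[y:y+100,x:x+100],(500,500),interpolation=cv2.INTER_CUBIC)])[:,:,::-1])
E
```

```text
[ 0.59503832 -0.05262985  0.22171761]
pred [281.71543936 196.10616646]
[(0.91, [282.1, 188.9]), (0.24, [538.1, 120.6])]
231 146
```

View pics/e.png

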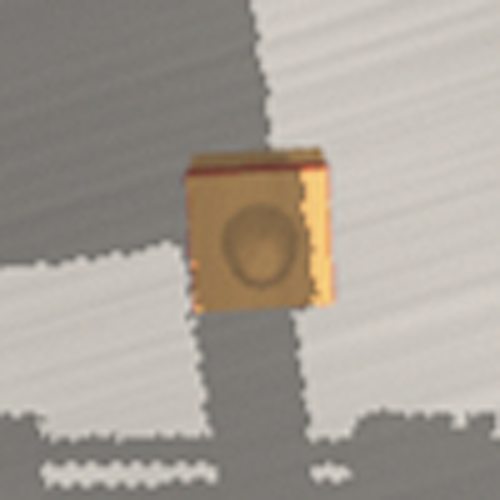

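The post's square top runs from about crop (188,173) to (333,305), nearly square to the tool.

```bash
python3 - <<'E'
from h import *
c=cam('wrist')
P=np.array([ray(c,((x+.5)/5-.5+231,(y+.5)/5-.5+146),.058)[:2] for x,y in [(187,172),(328,168),(335,303),(194,311)]])
print(P.round(4),P.mean(0)); 
print([(np.linalg.norm(v).round(4),np.degrees(np.arctan2(v[1],v[0])).round(1)) for v in [P[1]-P[0],P[2]-P[1],P[3]-P[2],P[0]-P[3]]],np.degrees(yaw()))
q=P.mean(0)
# body 26..58: grasp point z .042 -> tcp z .042-gd
row((q[0],q[1],.042-robot.grip_depth))
E
```

```text
[[ 0.5718 -0.0637]
 [ 0.5804 -0.0329]
 [ 0.6113 -0.0403]
 [ 0.6034 -0.0722]] [ 0.5917145  -0.05227738]
[(np.float64(0.032), np.float64(74.4)), (np.float64(0.0317), np.float64(-13.6)), (np.float64(0.0329), np.float64(-103.9)), (np.float64(0.0327), np.float64(164.8))] 72.8499094595228
row [ 0.0039 -0.0005  0.1987] [0. 0. 0.]
```

Call:
carry_out([
  [0.004,-0.0005,0.05,0,0,-2.5],
  [0.004,-0.0005,0.1,0,0,-2.5],
  [0.004,-0.0005,0.14,0,0,-2.5],
  [0.004,-0.0005,0.17,0,0,-2.5],
  [0.004,-0.0005,0.1905,0,0,-2.5],
  [0.004,-0.0005,0.1905,0,0,-2.5],
  [0.004,-0.0005,0.1905,0,0,-2.5],
])

```text
t: 4.85
tool_pos: [0.5919, -0.054, 0.0318]
orientation: [0.404, 3.113, -0.0]
force: [0.4, 1.0, -0.7]
opening: 0.0928
gripper_force: 0.0
```

Call:
carry_out([
  [0,0,0,0,0,0],
  [0,0,0,0,0,0],
  [0,0,0,0,0,0],
  [0,0,0,0,0,0],
  [0,0,0,0,0,0],
  [0,0,0,0,0,0],
], jaw=255, force=25)

```text
t: 5.6
tool_pos: [0.5906, -0.054, 0.0301]
orientation: [-0.404, -3.115, -0.0]
force: [0.2, 1.0, -0.3]
opening: 0.0372
gripper_force: 0.0
```

Call:
carry_out([
  [0,0,0,0,0,0],
  [0,0,0,0,0,0],
  [0,0,0,0,0,0],
  [0,0,0,0,0,0],
])

```text
t: 6.1
tool_pos: [0.5906, -0.054, 0.0301]
orientation: [-0.404, -3.115, -0.0]
force: [0.6, -0.1, -0.5]
opening: 0.0326
gripper_force: 24.6
```

Call:
carry_out([
  [0,0,-0.04,0,0,0],
  [0,0,-0.09,0,0,0],
  [0,0,-0.14,0,0,0],
  [0,0,-0.14,0,0,0],
])

```text
t: 6.6
tool_pos: [0.594, -0.0546, 0.1762]
orientation: [0.403, 3.106, -0.001]
force: [-0.7, 0.6, -0.7]
opening: 0.0328
gripper_force: 24.6
```

```bash
python3 - <<'E'
from h import *
print(robot.read_state(),np.degrees(yaw()))
p,_=cur()
# post tcp offset in grasp: centred in y; x offset = est. post centre vs tcp
row((.5959,.2544,p[2])); row((.5959,.2544,p[2]),yawR(np.radians(73.6)))
im=snap('wrist','f.png')
E
```

```text
{'t': 6.6, 'q': array([-1.77578803e-01,  1.33742862e-01,  1.56238836e+00, -1.48059513e-05,
        1.43565864e+00, -1.49023135e+00]), 'dq': array([ 0.00031979,  0.04887907,  0.07699306,  0.00111492, -0.0403581 ,
        0.00048871]), 'joint_torque': array([ 7.03038764e-02, -5.62122524e+01, -4.89599633e+01, -6.23933025e-03,
        9.24439877e-01,  1.93435676e-04]), 'tool_pos': array([ 0.59397407, -0.05458769,  0.1761693 ]), 'orientation': array([ 4.03103175e-01,  3.10575138e+00, -7.67266643e-04]), 'force': array([-0.69285259,  0.59560312, -0.72918489]), 'wrist_torque': array([ 0.01222852, -0.06063372,  0.02337912]), 'gripper_force': 24.632697701454163, 'opening': 0.03277622957460047} 75.20977793022341
row [ 0.077   0.2992 -0.0005] [0. 0. 0.]
row [ 0.077   0.2992 -0.0005] [0.05 0.56 1.61]
```

View pics/f.png

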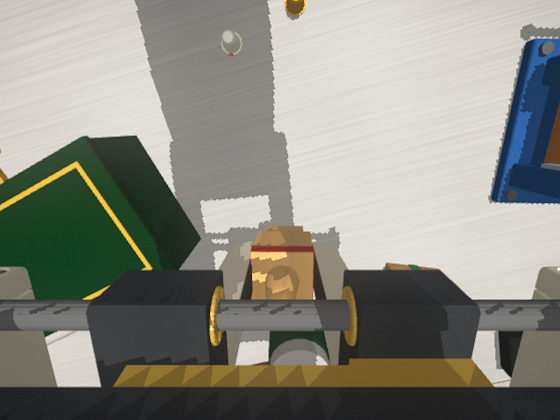

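Call:
carry_out([
  [0.013,0.05,0,0,0,0],
  [0.026,0.1,0,0,0,0.5],
  [0.039,0.15,0,0,0,1],
  [0.052,0.2,0,0,0,1.6],
  [0.065,0.25,0,0,0,1.6],
  [0.0765,0.299,0,0,0,1.6],
  [0.0765,0.299,0,0,0,1.6],
  [0.0765,0.299,0,0,0,1.6],
  [0.0765,0.299,0,0,0,1.6],
  [0.0765,0.299,0,0,0,1.6],
])

```text
t: 7.9
tool_pos: [0.5932, 0.2534, 0.17]
orientation: [-0.451, -3.109, 0.0]
force: [0.7, -0.1, -0.2]
opening: 0.0324
gripper_force: 24.6
```

```bash
python3 - <<'E'
from h import *
st=robot.read_state(); c=cam('wrist',st); p,R=cur(); print(p,np.degrees(yaw()),Ro.from_matrix(R.T@yawR(yaw())).as_rotvec(degrees=True))
K,Rc,t=c
for z in (-.028,):
  for x,y in [(.016,-.016),(.016,.016)]: print('bodytop corner px',proj(c,p+R@np.array([x,y,z])))
for x,y in [(.012,-.012),(.012,.012)]: print('foot at tip-30 px',proj(c,p+R@np.array([x,y,.0265])))
for x,y in [(-.035,-.03),(-.035,.03)]:
  a=np.radians(73.6-90); print('block corner px',proj(c,np.array([.5959,.2544,.1])+np.array([np.cos(a)*x-np.sin(a)*y,np.sin(a)*x+np.cos(a)*y,0])))
im=snap('wrist'); cr=im[120:320,190:370]
cv2.imwrite('pics/g.png',cv2.resize(cr,(540,600),interpolation=cv2.INTER_CUBIC)[:,:,::-1])
E
```

```text
[0.59318491 0.25336181 0.17000384] 73.509429759307 [-1.25664896e-02 -8.14583301e-03 -8.93299012e-07]
bodytop corner px [251.94964471 250.38086436]
bodytop corner px [315.00465614 250.31722406]
foot at tip-30 px [265.96287095 224.21452167]
foot at tip-30 px [300.73495431 224.17716933]
block corner px [248.53743543 183.39635389]
block corner px [322.23931507 183.19744071]
```

View pics/g.png

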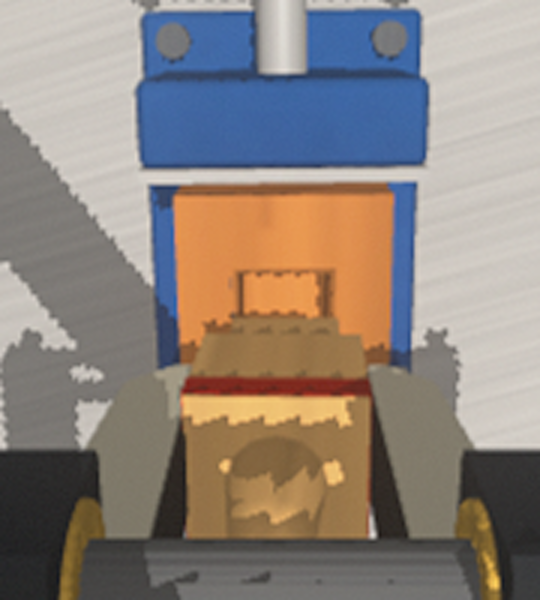

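Call:
carry_out([
  [-0.0023,0.0018,0.01,0,0,0],
  [-0.0023,0.0018,0.022,0,0,0],
  [-0.0023,0.0018,0.032,0,0,0],
  [-0.0023,0.0018,0.036,0,0,0],
  [-0.0023,0.0018,0.036,0,0,0],
  [-0.0023,0.0018,0.036,0,0,0],
  [-0.0023,0.0018,0.036,0,0,0],
])

```text
t: 8.82
tool_pos: [0.5961, 0.2559, 0.1348]
orientation: [0.448, 3.109, 0.001]
force: [-1.1, 0.3, -0.6]
opening: 0.0324
gripper_force: 24.6
```

```bash
python3 - <<'E'
from h import *
st=robot.read_state(); c=cam('wrist',st); p,R=cur(); print(p,np.degrees(yaw()))
for x,y in [(-.035,-.03),(-.035,.03),(-.01275,-.01275),(-.01275,.01275)]:
  a=np.radians(73.6-90); print('block corner/hole px',proj(c,np.array([.5959,.2544,.1])+np.array([np.cos(a)*x-np.sin(a)*y,np.sin(a)*x+np.cos(a)*y,0])))
for x,y,z in [(.016,-.016,-.028),(.016,.016,-.028),(.016,-.016,.004),(.016,.016,.004),(.012,-.012,.0265),(.012,.012,.0265)]: print('post px',proj(c,p+R@np.array([x,y,z])))
im=snap('wrist'); cr=im[120:280,210:360]
cv2.imwrite('pics/i.png',cv2.resize(cr,(562,600),interpolation=cv2.INTER_CUBIC)[:,:,::-1])
E
```

```text
[0.59605687 0.25587754 0.13477666] 73.61209948054108
block corner/hole px [238.10813257 189.45564477]
block corner/hole px [324.27104027 189.36360724]
block corner/hole px [263.48415299 219.92409228]
block corner/hole px [299.05420664 219.88651384]
post px [251.94848715 250.38107671]
post px [315.00313815 250.31752311]
post px [257.27158472 229.52341456]
post px [309.50648332 229.46805643]
post px [265.96209902 224.21477262]
post px [300.73403689 224.17746315]
```

View pics/i.png

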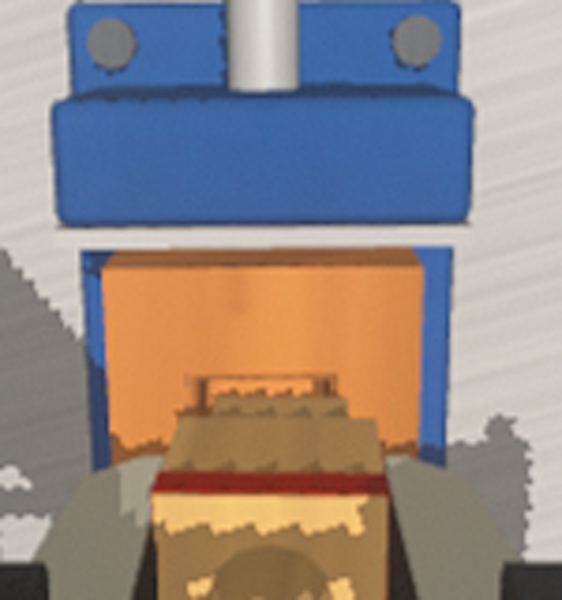

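Call:
carry_out([
  [0,-0.0016,0,0,0,0],
  [0,-0.0016,0,0,0,0],
  [0,-0.0016,0,0,0,0],
  [0,-0.0016,0,0,0,0],
])

```text
t: 9.38
tool_pos: [0.5952, 0.2542, 0.1341]
orientation: [-0.448, -3.109, 0.0]
force: [-0.1, -0.3, -0.2]
opening: 0.0326
gripper_force: 24.6
```

```bash
python3 - <<'E'
from h import *
for i in range(3):
  p,R=cur(); print(p,np.degrees(yaw()),R.T@(np.array([.5959,.2544,p[2]])-p))
  im=snap('wrist')
E
```

```text
[0.59523717 0.25416001 0.13413437] 73.60858941264297 [-5.68165487e-04  4.17284621e-04 -3.63318527e-08]
[0.59524875 0.25418208 0.13413392] 73.60822135450192 [-5.63278399e-04  3.92845289e-04 -1.25077367e-08]
[0.59526277 0.25419701 0.1341373 ] 73.61169676201692 [-5.54065587e-04  3.74538714e-04  8.38488699e-09]
```

Call:
carry_out([
  [-0.0005,0.0003,0.002,0,0,0],
  [-0.0005,0.0003,0.004,0,0,0],
  [-0.0005,0.0003,0.006,0,0,0],
  [-0.0005,0.0003,0.008,0,0,0],
  [-0.0005,0.0003,0.008,0,0,0],
  [-0.0005,0.0003,0.008,0,0,0],
])

```text
t: 10.28
tool_pos: [0.5958, 0.2543, 0.1262]
orientation: [0.448, 3.109, 0.0]
force: [0.2, -0.7, -0.3]
opening: 0.0321
gripper_force: 24.6
```

No force, so the tip is in. Continuing down.

Call:
carry_out([
  [0,0,0.002,0,0,0],
  [0,0,0.004,0,0,0],
  [0,0,0.006,0,0,0],
  [0,0,0.006,0,0,0],
])

```text
t: 10.78
tool_pos: [0.5975, 0.2553, 0.1245]
orientation: [0.447, 3.105, 0.004]
force: [-6.4, -0.0, 18.4]
opening: 0.0319
gripper_force: 25.0
```

Call:
carry_out([
  [0.0005,0,-0.004,0,0,0],
  [0.001,0,-0.004,0,0,0],
  [0.001,0,-0.002,0,0,0],
  [0.001,0,0,0,0,0],
  [0.001,0,0.001,0,0,0],
  [0.001,0,0.001,0,0,0],
])

```text
t: 11.52
tool_pos: [0.5972, 0.2545, 0.1231]
orientation: [0.448, 3.104, 0.002]
force: [-2.3, -3.9, 20.8]
opening: 0.0319
gripper_force: 25.0
```

```bash
python3 - <<'E'
from h import *
s=robot.read_state(); p,R=cur(); print(p,R.T@s['force'],R.T@s['wrist_torque'],Ro.from_matrix(yawR(np.radians(73.6)).T@R).as_rotvec(degrees=True))
E
```

```text
[0.59718227 0.25447695 0.12312652] [  0.99342549  -4.39467613 -20.79314596] [ 0.91672737  0.46741968 -0.07419211] [-0.12411976 -0.29405872  0.01557245]
```

Call:
carry_out([
  [0,0,-0.003,0,0,0],
  [0.0003,-0.001,-0.003,0,0,0],
  [0.0003,-0.001,-0.001,0,0,0],
  [0.0003,-0.001,0.001,0,0,0],
  [0.0003,-0.001,0.001,0,0,0],
])

```text
t: 12.15
tool_pos: [0.5973, 0.2543, 0.1227]
orientation: [0.447, 3.103, 0.005]
force: [0.8, -2.3, 22.0]
opening: 0.0316
gripper_force: 25.0
```

```bash
python3 - <<'E'
from h import *
s=robot.read_state(); p,R=cur(); print(p,R.T@s['force'],R.T@s['wrist_torque'],Ro.from_matrix(yawR(np.radians(73.6)).T@R).as_rotvec(degrees=True))
E
```

```text
[0.59732419 0.25425688 0.1227434 ] [ -1.61703465  -1.92436767 -21.989323  ] [ 0.43982283  0.13554057 -0.04198422] [-0.22048587 -0.37450646  0.00427767]
```

```bash
python3 - <<'E'
from h import *
st=robot.read_state(); c=cam('wrist',st); p,R=cur()
for x,y,z in [(.016,-.016,-.028),(.016,.016,-.028),(.016,-.016,.004),(.016,.016,.004)]: print('post px',proj(c,p+R@np.array([x,y,z])))
a=np.radians(73.6-90)
for x,y in [(-.035,-.03),(-.035,.03),(-.01275,-.01275),(-.01275,.01275)]:
  print('block corner/hole px',proj(c,np.array([.5959,.2544,.1])+np.array([np.cos(a)*x-np.sin(a)*y,np.sin(a)*x+np.cos(a)*y,0])))
w=snap('wrist')[180:280,230:340]; s=snap('side')[285:345,165:235]
w=cv2.resize(w,(550,500),interpolation=cv2.INTER_CUBIC); s=cv2.resize(s,(250,214),interpolation=cv2.INTER_CUBIC)
o=np.zeros((500,800,3),np.uint8); o[:,:550]=w; o[:214,550:]=s
cv2.imwrite('pics/j.png',o[:,:,::-1])
E
```

```text
post px [251.95256356 250.37838503]
post px [315.00534081 250.31522232]
post px [257.2751933  229.52150126]
post px [309.50881671 229.46644502]
block corner/hole px [236.92875019 190.53285564]
block corner/hole px [328.60102181 190.34799329]
block corner/hole px [263.95195944 222.78116607]
block corner/hole px [301.70395868 222.69278032]
```

View pics/j.png

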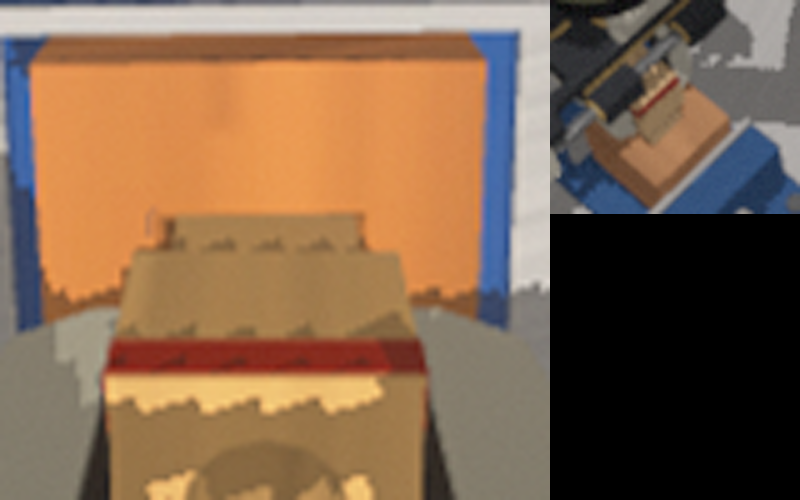

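Call:
carry_out([
  [0,0,-0.004,0,0,0],
  [0,0,-0.008,0,-1,0],
  [0,0,-0.012,0,-2,0],
  [0,0,-0.012,0,-3,0],
  [0,0,-0.012,0,-3,0],
  [0,0,-0.012,0,-3,0],
  [0,0,-0.012,0,-3,0],
])

```text
t: 13.12
tool_pos: [0.5942, 0.2537, 0.1299]
orientation: [0.441, 3.059, -0.012]
force: [-0.1, 0.1, -0.2]
opening: 0.0322
gripper_force: 25.0
```

```bash
python3 - <<'E'
from h import *
st=robot.read_state(); p,R=cur(); print(p,R.T@st['force']); c=cam('wrist',st)
print('tool->hole in upright tool frame',yawR(np.radians(73.6)).T@(np.array([.5959,.2544,.1])-p), Ro.from_matrix(yawR(np.radians(73.6)).T@R).as_rotvec(degrees=True))
im=snap('wrist')
# red band top edge & rows along column profile
hsv=cv2.cvtColor(im,cv2.COLOR_RGB2HSV); m=(((hsv[...,0]<6)|(hsv[...,0]>172))&(hsv[...,1]>150)&(hsv[...,2]>60))
m[:,:240]=0;m[:,325:]=0;m[:235]=0;m[275:]=0
ys,xs=np.where(m); print('red rows/cols',[ (int(r),int(xs[ys==r].min()),int(xs[ys==r].max()),int((ys==r).sum())) for r in np.unique(ys)])
for x in (272,283,294): print(x,[int(v) for v in hsv[212:252,x,2]]); 
print([int(v) for v in hsv[212:252,283,1]])
for z in (-.028,-.026,-.030,.004,.002): print(z,proj(c,p+R@np.array([.016,0,z])))
cv2.imwrite('pics/k.png',im[:,:,::-1])
E
```

```text
[0.59420837 0.2536648  0.12992984] [0.08884994 0.06230067 0.17962704]
tool->hole in upright tool frame [-0.00141522  0.00118291  0.02992984] [ 0.01153692 -2.9743783  -0.00599215]
red rows/cols [(248, 253, 313, 61), (249, 253, 313, 61), (250, 252, 313, 62), (251, 252, 314, 63), (252, 252, 314, 63), (253, 251, 314, 64)]
272 [224, 224, 224, 224, 224, 223, 223, 224, 226, 193, 140, 147, 166, 166, 145, 129, 128, 131, 149, 163, 159, 161, 161, 162, 162, 162, 162, 161, 161, 161, 162, 163, 163, 165, 158, 146, 135, 130, 131, 131]
283 [233, 232, 234, 234, 233, 233, 233, 233, 235, 212, 165, 161, 164, 162, 165, 165, 158, 140, 150, 163, 162, 162, 162, 161, 161, 162, 162, 163, 161, 162, 163, 164, 157, 153, 155, 144, 134, 128, 130, 129]
294 [234, 234, 233, 234, 233, 233, 234, 233, 234, 217, 192, 178, 162, 164, 164, 165, 165, 146, 146, 158, 157, 158, 158, 158, 156, 156, 158, 156, 157, 158, 158, 156, 151, 136, 124, 132, 134, 133, 131, 130]
[165, 167, 165, 167, 167, 167, 167, 166, 169, 168, 161, 139, 132, 132, 133, 131, 134, 131, 133, 131, 132, 134, 132, 133, 133, 132, 134, 133, 138, 137, 136, 134, 133, 132, 130, 156, 192, 201, 196, 200]
-0.028 [283.48781268 250.34214113]
-0.026 [283.48147219 248.78937141]
-0.03 [283.49431945 251.93563321]
0.004 [283.40268156 229.49374698]
0.002 [283.40713721 230.58492359]
```

```bash
python3 - <<'E'
import cv2
im=cv2.imread('pics/k.png'); cv2.imwrite('pics/l.png',cv2.resize(im[175:265,235:335],(800,600) if 0 else (660,594),interpolation=cv2.INTER_CUBIC))
E
```

View pics/l.png

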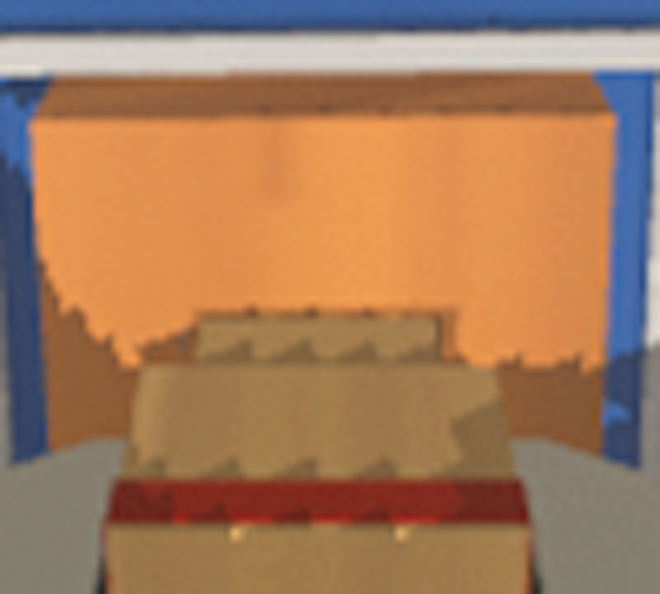

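Call:
carry_out([
  [0,0.0008,0,0,0.5,0],
  [0,0.0008,0,0,0.5,0],
  [0.0001,0.0008,0.002,0,0.5,0],
  [0.0002,0.0008,0.004,0,0.5,0],
  [0.0003,0.0008,0.006,0,0.5,0],
  [0.0003,0.0008,0.006,0,0.5,0],
])

```text
t: 13.92
tool_pos: [0.5956, 0.2545, 0.127]
orientation: [0.441, 3.064, -0.008]
force: [-3.9, -3.3, 14.1]
opening: 0.0316
gripper_force: 25.0
```

```bash
cat > f.py <<'E'
from h import *
s=robot.read_state(); p,R=cur(); print(p.round(4),'F',(R.T@s['force']).round(1),'T',(R.T@s['wrist_torque']).round(2),'d',(yawR(np.radians(73.6)).T@(np.array([.5959,.2544,.1])-p)).round(4),Ro.from_matrix(yawR(np.radians(73.6)).T@R).as_rotvec(degrees=True).round(2),s['opening'])
E
python3 f.py
```

```text
[0.5956 0.2545 0.127 ] F [  2.2  -4.2 -14.2] T [ 0.84  0.78 -0.08] d [-0.0003 -0.      0.027 ] [-0.07 -2.66 -0.  ] 0.0316279016145343
```

Call:
carry_out([
  [0.0005,-0.0005,-0.001,0,0,0],
  [0.001,-0.001,-0.001,0,0,0],
  [0.001,-0.001,0,0,0,0],
  [0.001,-0.001,0.001,0,0,0],
  [0.001,-0.001,0.001,0,0,0],
])

```text
t: 14.55
tool_pos: [0.5955, 0.2544, 0.127]
orientation: [0.441, 3.062, -0.006]
force: [-3.0, -1.1, 15.1]
opening: 0.0316
gripper_force: 25.0
```

```bash
python3 f.py
```

```text
[0.5955 0.2544 0.127 ] F [  1.9  -1.9 -15.2] T [ 0.45  0.44 -0.02] d [-0.0004  0.0001  0.027 ] [-0.18 -2.78 -0.01] 0.03159445853994906
```

Call:
carry_out([
  [0,0,-0.004,0,0,0],
  [0,0,-0.004,0,0,0],
  [0,0,-0.002,0,0,0],
  [0,0,0,0,0,0],
  [0.0001,0,0.001,0,0,0],
  [0.0001,0,0.001,0,0,0],
])

```text
t: 15.3
tool_pos: [0.5955, 0.2535, 0.126]
orientation: [0.442, 3.061, -0.008]
force: [-2.8, -5.9, 20.2]
opening: 0.0319
gripper_force: 25.0
```

```bash
python3 f.py
```

```text
[0.5955 0.2535 0.126 ] F [  0.   -6.4 -20.2] T [ 1.27  0.37 -0.08] d [-0.0001  0.001   0.026 ] [-0.09 -2.79  0.01] 0.031853266730282534
```

Call:
carry_out([
  [-0.001,0,-0.02,0,0,0],
  [-0.002,0,-0.04,0,1,0],
  [-0.002,-0.05,-0.04,0,2,0],
  [-0.002,-0.105,-0.04,0,2.6,0],
  [-0.002,-0.155,-0.04,0,2.6,0],
  [0.0003,-0.155,0.005,0,2.6,0],
  [0.0025,-0.155,0.055,0,2.6,0],
  [0.004,-0.155,0.085,0,2.6,0],
  [0.004,-0.155,0.09,0,2.6,0],
  [0.004,-0.155,0.09,0,2.6,0],
  [0.004,-0.155,0.09,0,2.6,0],
])

```text
t: 16.68
tool_pos: [0.5511, 0.1054, 0.0341]
orientation: [0.447, 3.108, 0.002]
force: [0.1, 0.8, 0.3]
opening: 0.0318
gripper_force: 25.0
```

```bash
python3 f.py
```

```text
[0.5511 0.1054 0.0341] F [ 0.1  0.8 -0.3] T [-0.03  0.03  0.03] d [-0.0009  0.1556 -0.0659] [-0.07 -0.07 -0.02] 0.03180727526689581
```

Lower to light contact.

Call:
carry_out([
  [0,0,0.001,0,0,0],
  [0,0,0.002,0,0,0],
  [0,0,0.003,0,0,0],
  [0,0,0.004,0,0,0],
  [0,0,0.005,0,0,0],
  [0,0,0.005,0,0,0],
])

```text
t: 17.42
tool_pos: [0.5495, 0.1051, 0.0277]
orientation: [-0.448, -3.108, -0.0]
force: [-3.7, -0.5, 7.0]
opening: 0.0315
gripper_force: 25.0
```

```bash
python3 f.py
```

```text
[0.5495 0.1051 0.0277] F [ 3.4 -1.5 -7. ] T [ 0.31  0.64 -0.  ] d [-0.0023  0.1563 -0.0723] [ 0.    0.1  -0.01] 0.03150461350412655
```

Call:
carry_out([
  [0,0,0,0,0,0],
  [0,0,0,0,0,0],
  [0,0,-0.002,0,0,0],
  [0,0,-0.0035,0,0,0],
  [0,0,-0.0035,0,0,0],
  [0,0,-0.0035,0,0,0],
], jaw=120)

```text
t: 18.18
tool_pos: [0.5495, 0.1051, 0.0305]
orientation: [-0.448, -3.108, -0.0]
force: [-0.0, -0.3, -0.6]
opening: 0.0491
gripper_force: 0.0
```

```bash
cat > m.py <<'E'
from h import *
st=robot.read_state(); p,R=cur(); c=cam('wrist',st); im=snap('wrist')
hsv=cv2.cvtColor(im,cv2.COLOR_RGB2HSV); m=(((hsv[...,0]<6)|(hsv[...,0]>172))&(hsv[...,1]>150)&(hsv[...,2]>60))
m[:,:225]=0;m[:,340:]=0;m[:220]=0;m[290:]=0
n,l,s,_=cv2.connectedComponentsWithStats(m.astype(np.uint8)); i=1+np.argmax(s[1:,4]); m=l==i
ys,xs=np.where(m); rows=np.unique(ys); print('rows',rows.min(),rows.max(),[(int(r),int(xs[ys==r].min()),int(xs[ys==r].max())) for r in (rows.min(),rows.max())])
for k in range(xs.min()+6,xs.max()-4,10): print(k,ys[xs==k].min(),ys[xs==k].max(),end='; ')
print(st['opening'],p)
cv2.imwrite('pics/m.png',im[:,:,::-1])
import sys
zt=(p[2]-float(sys.argv[1])) # tool z of body top (tool z down): pass world z of top
for x in (.016,): print('pred top edge',proj(c,p+R@[x,-.016,zt]),proj(c,p+R@[x,.016,zt]),'band low +4?',proj(c,p+R@[x,0,zt+.004]))
print('rows/mm x',proj(c,p+R@[.017,0,zt])-proj(c,p+R@[.016,0,zt]))
E
python3 m.py 0.058; python3 f.py
```

```text
rows 234 237 [(234, 253, 312), (237, 252, 313)]
258 234 237; 268 234 237; 278 234 237; 288 234 237; 298 234 237; 308 234 237; 0.049050620912690635 [0.5495046  0.10512871 0.03053734]
pred top edge [252.0547421  249.96038262] [314.891583   249.89683171] band low +4? [283.45815062 246.8823048 ]
rows/mm x [-1.35914836e-03 -1.82368406e+00]
[0.5494 0.1051 0.0305] F [ 0.7  0.5 -0.2] T [ 0.03 -0.01  0.  ] d [-0.0024  0.1563 -0.0695] [ 0.    0.1  -0.01] 0.048893121672492455
```

```bash
cat > o.py <<'E'
from h import *
for n in ('wrist','side','scene'):
  snap(n); c=cam(n)
  o=robot.outline_of(n,'post')
  if not o: print(n,'none'); continue
  m=o[0]['pixels']; ys,xs=np.where(m); print(n,o[0]['conf'],o[0]['pixel'],m.sum())
  for r in range(ys.min(),ys.max()+1,max(1,(ys.max()-ys.min())//14)): 
    q=xs[ys==r]; print((r,int(q.min()),int(q.max())) if len(q) else r,end=' ')
  print()
E
python3 o.py; python3 - <<'E'
from h import *
p,R=cur()
for n in ('side','scene'):
  c=cam(n)
  for dx in (0,.007): print(n,dx,[proj(c,np.array([*(p+R@[dx,0,0])[:2],z])).round(1) for z in (0,.058,.078)])
im=cv2.imread('pics/m.png')
print([tuple(int(v) for v in im[r,283]) for r in range(200,300,4)])
E
```

```text
wrist 0.75 [281.0, 255.1] 4696
(216, 266, 273) (221, 256, 309) (226, 254, 311) (231, 252, 313) (236, 251, 314) (241, 251, 314) (246, 251, 313) (251, 251, 313) (256, 251, 313) (261, 251, 313) (266, 252, 313) (271, 252, 313) (276, 252, 313) (281, 252, 313) (286, 252, 313) (291, 252, 312) 
side 0.79 [249.7, 288.0] 239
(278, 249, 253) (279, 248, 255) (280, 247, 256) (281, 247, 257) (282, 247, 257) (283, 247, 258) (284, 246, 258) (285, 246, 258) (286, 245, 258) (287, 244, 258) (288, 243, 258) (289, 242, 257) (290, 242, 257) (291, 242, 256) (292, 242, 256) (293, 242, 255) (294, 243, 254) (295, 245, 253) (296, 246, 252) (297, 247, 251) (298, 248, 249) 
scene 0.7 [323.7, 178.9] 153
(172, 324, 326) (173, 324, 327) (174, 323, 328) (175, 323, 329) (176, 323, 330) (177, 323, 331) (178, 323, 331) (179, 323, 331) (180, 323, 331) (181, 323, 331) (182, 323, 331) (183, 323, 331) (184, 323, 330) (185, 323, 330) (186, 323, 329) (187, 322, 329) (188, 321, 329) (189, 321, 329) (190, 321, 328) (191, 322, 326) 
side 0 [array([247.1, 292.4]), array([245.7, 280.8]), array([245.2, 276.7])]
side 0.007 [array([249.1, 294.1]), array([247.8, 282.6]), array([247.3, 278.4])]
scene 0 [array([324.4, 190.5]), array([324.8, 176.2]), array([325. , 171.1])]
scene 0.007 [array([322.8, 189.7]), array([323.2, 175.3]), array([323.3, 170.3])]
[(197, 204, 209), (198, 204, 212), (196, 203, 208), (197, 204, 211), (192, 203, 211), (82, 124, 158), (83, 124, 157), (82, 124, 158), (71, 105, 130), (42, 51, 108), (124, 204, 245), (121, 201, 242), (123, 203, 243), (94, 154, 201), (83, 134, 174), (85, 137, 178), (69, 110, 141), (67, 105, 135), (66, 105, 136), (67, 107, 139), (72, 116, 152), (78, 125, 160), (76, 124, 161), (77, 124, 161), (58, 97, 128)]
```

Call:
carry_out([
  [0.0035,0,0,0,0,0],
  [0.0068,0,0,0,0,0],
  [0.0068,0,0,0,0,0],
  [0.0068,0,0,0,0,0],
])

```text
t: 19.02
tool_pos: [0.543, 0.1071, 0.0306]
orientation: [-0.447, -3.108, -0.0]
force: [1.1, 0.5, 1.0]
opening: 0.0494
gripper_force: 0.0
```

```bash
python3 m.py 0.058; python3 f.py; python3 - <<'E'
import cv2
im=cv2.imread('pics/m.png'); print([(r,im[r,288].tolist()) for r in range(218,256,2)])
E
```

```text
rows 246 250 [(246, 253, 312), (250, 252, 313)]
258 246 250; 268 246 250; 278 246 250; 288 246 250; 298 246 250; 308 246 250; 0.0493738436707998 [0.54298357 0.10709552 0.0305807 ]
pred top edge [252.06335408 249.92651605] [314.88258717 249.86298525] band low +4? [283.45796912 246.85013182]
rows/mm x [-1.35900376e-03 -1.82323339e+00]
[0.543  0.1071 0.0306] F [0.7 0.2 0.1] T [-0.03 -0.   -0.01] d [-0.0091  0.1563 -0.0694] [-0.    0.09 -0.01] 0.04912931356810978
[(218, [194, 201, 207]), (220, [195, 201, 207]), (222, [197, 203, 210]), (224, [205, 214, 219]), (226, [102, 120, 137]), (228, [80, 124, 158]), (230, [70, 99, 125]), (232, [78, 117, 149]), (234, [77, 119, 151]), (236, [78, 120, 152]), (238, [77, 119, 152]), (240, [78, 119, 152]), (242, [77, 117, 151]), (244, [81, 125, 156]), (246, [44, 52, 129]), (248, [43, 51, 127]), (250, [39, 45, 151]), (252, [110, 178, 227]), (254, [119, 195, 240])]
```

Call:
carry_out([
  [0,0,0,0,0,0],
  [0,0,0,0,0,0],
  [0,0,0,0,0,0],
  [0,0,0,0,0,0],
  [0,0,0,0,0,0],
], jaw=255, force=50)

```text
t: 19.7
tool_pos: [0.543, 0.107, 0.0305]
orientation: [-0.448, -3.108, -0.0]
force: [0.2, -0.8, -0.1]
opening: 0.0315
gripper_force: 50.0
```

Call:
carry_out([
  [0,0,-0.05,0,0,0],
  [0,0,-0.11,0,0,0],
  [-0.003,0.05,-0.11,0,0,0],
  [-0.006,0.105,-0.11,0,0,0],
  [-0.009,0.1556,-0.11,0,0,0],
  [-0.009,0.1556,-0.11,0,0,0],
  [-0.009,0.1556,-0.11,0,0,0],
  [-0.009,0.1556,-0.11,0,0,0],
])

```text
t: 20.7
tool_pos: [0.5955, 0.2526, 0.1405]
orientation: [-0.449, -3.107, 0.0]
force: [-0.1, -0.1, -1.5]
opening: 0.0316
gripper_force: 50.0
```

```bash
python3 f.py; python3 m.py `python3 -c "
from h import *
print(cur()[0][2]+.0275)"`; python3 - <<'E'
from h import *
im=cv2.imread('pics/m.png'); print('col288',[(r,im[r,288].tolist()) for r in range(216,236,1)])
c=cam('wrist'); a=np.radians(73.6-90)
for n,x,y in [('bc',-.035,-.03),('bc',-.035,.03),('bm',-.02,-.03),('bm',-.02,.03),('h',-.01275,-.01275),('h',-.01275,.01275)]:
  print(n,proj(c,np.array([.5959,.2544,.1])+np.array([np.cos(a)*x-np.sin(a)*y,np.sin(a)*x+np.cos(a)*y,0])).round(2))
p,R=cur(); print('foot',proj(c,p+R@[.012,-.012,.0265]).round(1),proj(c,p+R@[.012,.012,.0265]).round(1))
# orange (block) extents per row
h=cv2.cvtColor(im,cv2.COLOR_BGR2HSV); m=((h[...,0]<20)&(h[...,1]>150)&(h[...,2]>70))
for r in range(184,228,3):
  q=np.where(m[r,225:345])[0]+225; d=np.diff(q); 
  print(r,(q.min(),q.max(),[(int(q[i]),int(q[i+1])) for i in np.where(d>1)[0]]) if len(q) else '')
E
```

```text
[0.5955 0.2526 0.1405] F [ 0.1 -0.1  1.5] T [-0.04  0.02 -0.01] d [0.0001 0.0018 0.0405] [0.02 0.11 0.05] 0.03159388671920492
rows 247 251 [(247, 253, 312), (251, 252, 313)]
258 247 251; 268 247 251; 278 247 251; 288 247 251; 298 247 251; 308 247 251; 0.03159388671920492 [0.59550088 0.2526466  0.14050685]
pred top edge [252.04825373 249.98931833] [314.90033053 249.92572798] band low +4? [283.45924469 246.90977395]
rows/mm x [-1.35787633e-03 -1.82407476e+00]
col288 [(216, [79, 148, 231]), (217, [65, 123, 198]), (218, [73, 136, 220]), (219, [84, 158, 239]), (220, [82, 155, 236]), (221, [83, 155, 236]), (222, [82, 155, 236]), (223, [82, 157, 239]), (224, [66, 124, 201]), (225, [56, 94, 147]), (226, [64, 106, 153]), (227, [73, 117, 158]), (228, [76, 120, 157]), (229, [75, 119, 158]), (230, [75, 119, 158]), (231, [70, 111, 147]), (232, [70, 111, 146]), (233, [73, 116, 154]), (234, [75, 118, 153]), (235, [72, 116, 153])]
bc [243.86 187.24]
bc [327.71 187.05]
bm [244.64 207.5 ]
bm [326.91 207.32]
h [268.45 216.97]
h [303.1  216.89]
foot [266.  224.2] [300.7 224.2]
184 
187 (np.int64(246), np.int64(310), [(246, 257), (257, 266), (266, 275), (275, 291), (291, 296), (296, 298), (298, 302), (302, 304), (304, 310)])
190 (np.int64(244), np.int64(325), [])
193 (np.int64(244), np.int64(325), [])
196 (np.int64(244), np.int64(325), [])
199 (np.int64(244), np.int64(325), [])
202 (np.int64(244), np.int64(325), [])
205 (np.int64(245), np.int64(324), [])
208 (np.int64(245), np.int64(324), [])
211 (np.int64(245), np.int64(324), [])
214 (np.int64(245), np.int64(324), [])
217 (np.int64(245), np.int64(324), [])
220 (np.int64(245), np.int64(324), [(299, 302)])
223 (np.int64(245), np.int64(324), [(300, 302)])
226 (np.int64(245), np.int64(324), [(263, 280), (280, 293), (298, 301)])
```

```bash
python3 - <<'E'
import cv2,numpy as np
im=cv2.imread('pics/m.png').astype(int)
for r in (219,220,221,222,223): print('L',r,[(c,im[r,c,2]) for c in range(260,276)],'R',[(c,im[r,c,2]) for c in range(295,308)])
for r in (227,228,229,236,240): print('post',r,[(c,im[r,c,2],im[r,c,0]) for c in list(range(252,270))],'|',[(c,im[r,c,2],im[r,c,0]) for c in list(range(296,316))])
E
```

```text
L 219 [(260, np.int64(223)), (261, np.int64(223)), (262, np.int64(223)), (263, np.int64(223)), (264, np.int64(223)), (265, np.int64(216)), (266, np.int64(189)), (267, np.int64(156)), (268, np.int64(117)), (269, np.int64(144)), (270, np.int64(211)), (271, np.int64(229)), (272, np.int64(232)), (273, np.int64(237)), (274, np.int64(223)), (275, np.int64(211))] R [(295, np.int64(240)), (296, np.int64(187)), (297, np.int64(144)), (298, np.int64(147)), (299, np.int64(139)), (300, np.int64(113)), (301, np.int64(97)), (302, np.int64(159)), (303, np.int64(170)), (304, np.int64(212)), (305, np.int64(227)), (306, np.int64(225)), (307, np.int64(226))]
L 220 [(260, np.int64(223)), (261, np.int64(223)), (262, np.int64(223)), (263, np.int64(224)), (264, np.int64(224)), (265, np.int64(215)), (266, np.int64(191)), (267, np.int64(161)), (268, np.int64(125)), (269, np.int64(145)), (270, np.int64(210)), (271, np.int64(227)), (272, np.int64(229)), (273, np.int64(234)), (274, np.int64(237)), (275, np.int64(237))] R [(295, np.int64(237)), (296, np.int64(225)), (297, np.int64(171)), (298, np.int64(147)), (29
[... 8343 characters left out ...]
, np.int64(72)), (297, np.int64(156), np.int64(75)), (298, np.int64(154), np.int64(73)), (299, np.int64(154), np.int64(73)), (300, np.int64(153), np.int64(72)), (301, np.int64(153), np.int64(74)), (302, np.int64(154), np.int64(72)), (303, np.int64(154), np.int64(73)), (304, np.int64(156), np.int64(75)), (305, np.int64(158), np.int64(74)), (306, np.int64(158), np.int64(76)), (307, np.int64(158), np.int64(78)), (308, np.int64(161), np.int64(78)), (309, np.int64(159), np.int64(76)), (310, np.int64(160), np.int64(78)), (311, np.int64(145), np.int64(59)), (312, np.int64(137), np.int64(50)), (313, np.int64(135), np.int64(49)), (314, np.int64(134), np.int64(49)), (315, np.int64(134), np.int64(51))]
```

Call:
carry_out([
  [0.0004,0.0016,0.002,0,0,0],
  [0.0004,0.0016,0.005,0,0,0],
  [0.0004,0.0016,0.005,0,0,0],
  [0.0004,0.0016,0.005,0,0,0],
])

```text
t: 21.25
tool_pos: [0.5957, 0.2553, 0.1354]
orientation: [-0.448, -3.108, -0.0]
force: [-0.1, -0.4, -0.0]
opening: 0.0317
gripper_force: 50.0
```

```bash
cat > v.py <<'E'
from h import *
snap('wrist'); p,R=cur(); c=cam('wrist'); im=snap('wrist').astype(int)
def line(r,a,b): return ' '.join(str(v) for v in im[r,a:b,0])
print('pred foot',proj(c,p+R@[.012,-.012,.0265]).round(1),proj(c,p+R@[.012,.012,.0265]).round(1),'tip',proj(c,p+R@[.0105,-.0105,.0305]).round(1))
for r in range(214,231,2): print(r,'L258',line(r,258,274),'R294',line(r,294,310))
print('col284 r210',' '.join(str(v) for v in im[210:256,284,0]))
E
python3 v.py; python3 f.py
```

```text
pred foot [266.  224.2] [300.7 224.2] tip [268.4 224.5]
214 L258 223 224 222 222 221 221 220 221 221 220 220 221 222 223 226 227 R294 228 227 226 225 225 222 223 225 225 227 227 227 226 226 225 224
216 L258 224 223 221 222 220 220 221 220 219 220 221 221 222 223 226 227 R294 229 226 226 224 223 223 224 224 226 226 227 225 225 226 224 223
218 L258 224 224 221 222 222 221 222 222 222 222 221 222 222 224 227 226 R294 229 228 229 227 227 224 224 225 226 225 226 226 226 224 223 223
220 L258 224 224 223 210 192 187 179 178 172 182 186 186 179 174 175 186 R294 178 177 178 172 168 172 181 217 227 226 226 225 225 224 224 223
222 L258 223 223 225 210 185 151 119 110 198 227 230 233 237 239 237 236 R294 146 146 140 114 133 165 176 215 226 226 226 226 224 225 224 223
224 L258 223 225 195 198 193 153 122 111 199 230 233 213 201 200 231 237 R294 168 147 143 116 135 170 177 216 226 226 226 226 225 224 223 222
226 L258 222 224 194 198 193 160 121 112 137 143 147 149 152 152 190 172 R294 170 159 149 134 143 165 175 215 227 226 225 226 225 224 223 223
228 L258 225 228 203 176 161 156 127 134 156 159 157 158 158 147 151 158 R294 157 159 158 159 161 157 176 218 227 226 226 226 225 224 222 222
230 L258 157 134 136 134 128 133 121 145 148 142 143 132 126 127 148 159 R294 147 143 142 132 127 123 151 212 229 228 228 226 226 225 224 223
col284 r210 234 233 233 234 234 234 234 234 235 224 201 225 238 239 222 170 152 159 157 158 160 150 152 159 156 158 157 158 160 160 159 158 159 158 159 162 143 125 126 126 124 154 177 228 244 242
[0.5958 0.2554 0.1356] F [-0.7 -0.4 -0.4] T [-0.04  0.02  0.02] d [-0.0004 -0.0009  0.0356] [-0.    0.1  -0.01] 0.03163097027678391
```

Call:
carry_out([
  [-0.0001,-0.0009,0,0,0,0],
  [-0.0001,-0.0009,0,0,0,0],
  [-0.0001,-0.0009,0,0,0,0],
  [-0.0001,-0.0009,0.001,0,0,0],
  [-0.0001,-0.0009,0.002,0,0,0],
  [-0.0001,-0.0009,0.002,0,0,0],
  [-0.0001,-0.0009,0.002,0,0,0],
  [-0.0001,-0.0009,0.002,0,0,0],
])

```text
t: 22.35
tool_pos: [0.5956, 0.2545, 0.1335]
orientation: [-0.448, -3.108, -0.0]
force: [0.3, 0.2, 0.5]
opening: 0.0311
gripper_force: 50.0
```

```bash
python3 f.py; python3 v.py
```

```text
[0.5956 0.2545 0.1335] F [-0.2  0.2 -0.5] T [-0.04 -0.04  0.05] d [-0.0003 -0.      0.0335] [ 0.    0.1  -0.01] 0.031127564250119477
pred foot [266.  224.2] [300.7 224.2] tip [268.4 224.5]
214 L258 223 223 223 222 222 221 221 220 220 220 221 221 220 221 224 225 R294 229 228 226 225 225 225 223 223 224 225 226 227 227 226 225 225
216 L258 223 224 223 223 222 221 219 221 221 221 221 221 220 222 222 226 R294 229 228 228 226 225 225 222 223 224 225 225 226 227 226 225 225
218 L258 224 223 223 222 221 220 221 221 221 221 221 221 222 221 224 225 R294 230 228 227 226 226 224 223 224 225 225 226 226 226 225 225 224
220 L258 224 223 223 223 218 209 210 208 207 207 204 204 203 205 206 208 R294 201 189 181 193 199 201 197 196 220 225 226 226 226 225 224 224
222 L258 223 223 225 225 209 184 153 127 119 188 214 218 222 225 220 223 R294 189 153 152 153 126 110 162 169 214 226 226 226 226 225 224 223
224 L258 223 223 224 196 198 191 152 121 108 163 220 232 236 240 222 202 R294 239 191 145 149 122 102 163 171 213 228 226 225 226 225 225 224
226 L258 222 222 223 193 199 193 163 126 123 140 145 147 148 149 152 154 R294 214 186 157 154 137 127 165 169 213 228 226 225 227 226 225 224
228 L258 222 223 226 227 220 177 140 140 152 158 157 157 158 159 157 156 R294 154 158 158 159 158 158 158 164 214 227 226 226 226 225 224 223
230 L258 181 184 152 135 133 126 124 147 159 156 158 146 139 141 129 147 R294 138 154 159 159 147 141 130 156 217 228 228 229 228 226 226 223
col284 r210 233 232 233 232 233 233 232 232 233 235 208 196 229 238 240 223 173 157 159 158 157 160 159 158 157 158 157 157 158 159 157 158 159 149 133 129 128 127 128 114 99 147 178 229 244 241
```

Call:
carry_out([
  [0,-0.0001,0.002,0,0,0],
  [0,-0.0001,0.004,0,0,0],
  [0,-0.0001,0.006,0,0,0],
  [0,-0.0001,0.008,0,0,0],
  [0,-0.0001,0.008,0,0,0],
])

```text
t: 23.08
tool_pos: [0.5953, 0.2543, 0.1251]
orientation: [-0.448, -3.107, 0.0]
force: [0.0, 0.0, -0.3]
opening: 0.0317
gripper_force: 50.0
```

```bash
python3 f.py;  python3 v.py
```

```text
[0.5953 0.2543 0.1251] F [-0.   0.   0.3] T [ 0.01 -0.07  0.03] d [-0.0005  0.0002  0.0251] [ 0.02  0.12 -0.01] 0.03166550395117106
pred foot [266.  224.2] [300.7 224.2] tip [268.4 224.5]
214 L258 224 224 222 221 222 223 221 221 221 222 223 222 223 223 225 226 R294 230 229 229 226 227 226 224 223 224 223 224 226 226 227 228 227
216 L258 223 224 223 223 223 222 220 221 221 221 221 221 221 224 225 226 R294 229 229 229 226 226 226 223 223 224 224 225 225 227 227 227 226
218 L258 224 224 222 222 223 221 221 220 221 221 221 220 222 223 224 226 R294 231 230 228 227 226 226 224 223 223 225 226 225 226 227 227 226
220 L258 224 224 223 222 223 221 221 221 221 222 221 220 221 222 224 226 R294 231 229 229 226 226 226 225 223 223 224 226 226 227 227 227 226
222 L258 224 224 224 223 224 222 222 221 221 221 222 222 221 223 224 225 R294 231 230 228 227 226 226 226 224 225 225 226 226 227 227 226 226
224 L258 225 225 193 207 211 201 201 202 186 174 190 196 194 196 197 201 R294 199 199 182 188 197 193 193 192 187 217 226 226 226 227 226 226
226 L258 224 224 224 222 196 175 133 114 132 147 152 178 193 170 157 154 R294 208 171 151 152 148 134 123 163 170 213 227 226 227 225 225 226
228 L258 224 224 223 221 200 179 140 135 156 157 158 157 158 157 158 159 R294 160 159 159 158 161 160 155 175 173 216 228 228 227 226 225 225
230 L258 225 227 201 176 162 134 112 144 158 158 156 160 159 148 142 130 R294 127 125 149 159 159 149 141 130 122 130 210 230 228 229 227 226
col284 r210 234 234 233 233 233 233 233 233 233 233 233 233 234 231 201 161 156 157 159 160 155 150 157 157 158 158 160 160 159 159 158 158 159 161 143 128 127 127 126 129 113 146 177 230 244 242
```

Call:
carry_out([
  [0,0,0.0015,0,0,0],
  [0,0,0.003,0,0,0],
  [0,0,0.0045,0,0,0],
  [0,0,0.006,0,0,0],
  [0,0,0.006,0,0,0],
])

```text
t: 23.8
tool_pos: [0.5954, 0.2544, 0.1192]
orientation: [-0.448, -3.107, -0.0]
force: [0.1, 0.4, -0.7]
opening: 0.0317
gripper_force: 50.0
```

```bash
python3 f.py
```

```text
[0.5954 0.2544 0.1192] F [0.1 0.4 0.7] T [-0.01  0.    0.02] d [-0.0005  0.0002  0.0192] [ 0.01  0.12 -0.01] 0.03168900837429005
```

In and sliding freely. Go fully home (TCP about 0.1045).

Call:
carry_out([
  [0,0,0.002,0,0,0],
  [0,0,0.004,0,0,0],
  [0,0,0.006,0,0,0],
  [0,0,0.008,0,0,0],
  [0,0,0.01,0,0,0],
  [0,0,0.012,0,0,0],
  [0,0,0.0135,0,0,0],
  [0,0,0.015,0,0,0],
  [0,0,0.016,0,0,0],
  [0,0,0.016,0,0,0],
])

```text
t: 25.05
tool_pos: [0.5955, 0.2544, 0.1045]
orientation: [-0.448, -3.108, -0.0]
force: [-3.8, -1.8, 6.9]
opening: 0.0316
gripper_force: 50.0
```

```bash
python3 f.py
```

```text
[0.5955 0.2544 0.1045] F [ 3.1 -2.8 -6.9] T [0.42 0.58 0.04] d [-0.0004  0.0001  0.0045] [-0.01  0.08 -0.01] 0.03164213365489899
```

Call:
carry_out([
  [0,0,0,0,0,0],
  [0,0,0,0,0,0],
  [0,0,0,0,0,0],
  [0,0,0,0,0,0],
  [0,0,0,0,0,0],
  [0,0,-0.01,0,0,0],
  [0,0,-0.03,0,0,0],
  [0,0,-0.07,0,0,0],
  [0,0,-0.12,0,0,0],
  [0,0,-0.16,0,0,0],
  [0,0,-0.16,0,0,0],
], jaw=110)

```text
t: 26.42
tool_pos: [0.5982, 0.2552, 0.271]
orientation: [0.447, 3.102, 0.008]
force: [-0.2, 1.4, 0.5]
opening: 0.0531
gripper_force: 0.0
```

```bash
python3 f.py; python3 - <<'E'
from h import *
st=robot.read_state(); c=cam('wrist',st); snap('wrist')
o=robot.outline_of('wrist','post'); ys,xs=np.where(o[0]['pixels']); print(o[0]['conf'],o[0]['pixel'],xs.min(),xs.max(),ys.min(),ys.max())
a=np.radians(73.6)
for z in (.10,.132):
  for u,v in [(-1,-1),(1,-1),(1,1),(-1,1)]:
    print(z,proj(c,np.array([.5956,.2544,z])+.016*np.array([u*np.cos(a)-v*np.sin(a),u*np.sin(a)+v*np.cos(a),0])).round(1))
print('dome',proj(c,(.5956,.2544,.152)))
row((.475,-.295,.26),yawR(np.radians(103.3)))
E
```

```text
[0.5982 0.2552 0.271 ] F [ 0.6  1.3 -0.5] T [ 0.   -0.    0.03] d [ 0.002  -0.0014  0.171 ] [-0.35 -0.4  -0.01] 0.05307475704170481
0.89 [277.9, 196.4] 266 295 180 214
0.1 [267.6 205.7]
0.1 [294.6 205.7]
0.1 [294.9 179. ]
0.1 [267.2 179. ]
0.132 [266.3 213.4]
0.132 [295.9 213.3]
0.132 [296.2 184.2]
0.132 [265.8 184.3]
dome [281.06512711 203.73826923]
row [-0.0388 -0.5614  0.0044] [  0.07   0.04 -29.69]
```

Call:
carry_out([
  [-0.004,-0.056,0,0,0,-3],
  [-0.008,-0.112,0,0,0,-6],
  [-0.012,-0.168,0,0,0,-9],
  [-0.016,-0.224,0,0,0,-12],
  [-0.02,-0.28,0,0,0,-15],
  [-0.024,-0.336,0,0,0,-18],
  [-0.028,-0.392,0,0,0,-21],
  [-0.032,-0.448,0,0,0,-24],
  [-0.036,-0.504,0,0,0,-27],
  [-0.039,-0.561,0,0,0,-29.7],
  [-0.039,-0.561,0,0,0,-29.7],
  [-0.039,-0.561,0,0,0,-29.7],
])

```text
t: 28.02
tool_pos: [0.4744, -0.2942, 0.2622]
orientation: [0.362, -3.118, -0.004]
force: [-0.8, -0.2, 0.4]
opening: 0.0531
gripper_force: 0.0
```

```bash
cat > bar.py <<'E'
from h import *
st=robot.read_state(); p,R=cur(); c=cam('wrist',st); im=snap('wrist'); print(p,np.degrees(yaw()),st['q'])
cv2.imwrite('pics/n.png',im[:,:,::-1])
hsv=cv2.cvtColor(im,cv2.COLOR_RGB2HSV)
e=proj(c,(.479,-.295,.09)); print('pred',e)
m=((hsv[...,0]>12)&(hsv[...,0]<32)&(hsv[...,1]>90)&(hsv[...,2]>90)).astype(np.uint8)
x,y=e.astype(int); 
n,l,s,ce=cv2.connectedComponentsWithStats(m)
for i in range(1,n):
  if s[i,4]>60 and abs(ce[i]-e).max()<90: 
    ys,xs=np.where(l==i); print('comp',s[i],ce[i].round(1))
    W=np.array([ray(c,q,.092)[:2] for q in zip(xs,ys)],np.float32); r=cv2.minAreaRect(W); print(r)
o=robot.outline_of('wrist','lid_bar')
for q in o[:3]: print(q['conf'],q['pixel'],q['pixels'].sum())
# dark green mask
g=((hsv[...,0]>50)&(hsv[...,0]<90)&(hsv[...,1]>120)&(hsv[...,2]<110)).astype(np.uint8)
g=cv2.morphologyEx(g,cv2.MORPH_CLOSE,np.ones((9,9),np.uint8))
cnt=max(cv2.findContours(g,cv2.RETR_EXTERNAL,cv2.CHAIN_APPROX_NONE)[0],key=cv2.contourArea)
ap=cv2.approxPolyDP(cnt,4,True)[:,0]; print([(tuple(int(v) for v in a),ray(c,a,.093)[:2].round(4).tolist()) for a in ap])
E
python3 bar.py
```

```text
[ 0.47435357 -0.2941865   0.26217333] 103.31641836658837 [-6.46907739e-01  7.03254020e-03  1.53843312e+00 -1.14694555e-04
  1.60024575e+00 -2.44875954e+00]
pred [280.94661483 199.23305706]
comp [271 192  26  30 527] [283.5 203.6]
((0.48670390248298645, -0.290108323097229), (0.035525184124708176, 0.029519036412239075), 13.135238647460938)
comp [221 232 125  13 534] [283.4 235. ]
((0.5251711010932922, -0.28149154782295227), (0.014599264599382877, 0.1516544222831726), 12.596057891845703)
0.91 [278.2, 248.0] 9121
0.7 [64.9, 44.1] 10846
[((317, 232), [0.5081, -0.2434]), ((310, 228), [0.505, -0.253]), ((308, 247), [0.5294, -0.2492]), ((259, 251), [0.5483, -0.3067]), ((257, 237), [0.5309, -0.3129]), ((252, 237), [0.5322, -0.3188]), ((248, 267), [0.5726, -0.3156]), ((242, 268), [0.5756, -0.3227]), ((247, 269), [0.5755, -0.3163]), ((242, 294), [0.6117, -0.3157]), ((261, 285), [0.5935, -0.2945]), ((264, 298), [0.6109, -0.2869]), ((334, 298), [0.5905, -0.1987]), ((325, 253), [0.5324, -0.2267]), ((312, 255), [0.5386, -0.2417])]
```

```bash
python3 - <<'E'
from h import *
row((.4762,-.2925,.075),yawR(np.radians(103)))
E
```

```text
row [-0.0017  0.0003  0.1878] [ 0.12 -0.11  0.37]
```

Call:
carry_out([
  [-0.0017,0,0.05,0,0,0.3],
  [-0.0017,0,0.1,0,0,0.3],
  [-0.0017,0,0.14,0,0,0.3],
  [-0.0017,0,0.17,0,0,0.3],
  [-0.0017,0,0.187,0,0,0.3],
  [-0.0017,0,0.187,0,0,0.3],
  [-0.0017,0,0.187,0,0,0.3],
])

```text
t: 29.0
tool_pos: [0.4773, -0.2947, 0.0781]
orientation: [-0.357, 3.121, -0.001]
force: [0.5, 0.4, 0.5]
opening: 0.0528
gripper_force: 0.0
```

```bash
python3 - <<'E'
from h import *
st=robot.read_state(); p,R=cur(); c=cam('wrist',st); im=snap('wrist'); print(p,st['force'])
hsv=cv2.cvtColor(im,cv2.COLOR_RGB2HSV)
m=((hsv[...,0]>10)&(hsv[...,0]<34)&(hsv[...,1]>90)&(hsv[...,2]>60)).astype(np.uint8)
n,l,s,ce=cv2.connectedComponentsWithStats(m)
for i in range(1,n):
  if s[i,4]>150: print(s[i],ce[i].round(1))
z=p[2]-.089
for x,y in [(.007,-.015),(.007,.015),(-.007,-.015),(-.007,.015)]: print('bar pred if centred',proj(c,p+R@[x,y,z]).round(1))
E
```

```text
[ 0.47726638 -0.29471803  0.07805972] [0.52187179 0.42601156 0.53975033]
[ 260  251   56   49 1959] [287.4 271. ]
[ 26 268  45  32 774] [ 45.4 285.5]
[167 286  23  60 722] [175.7 316. ]
[377 286  23  60 729] [390.2 316. ]
[217 331 133   9 950] [284.1 334.9]
[ 160  358  382   30 8966] [358.3 374.3]
bar pred if centred [256.7 253.1]
bar pred if centred [309.1 253.1]
bar pred if centred [257.3 275.3]
bar pred if centred [308.6 275.2]
```

Call:
carry_out([
  [0.001,0.0025,0.003,0,0,0],
  [0.001,0.0025,0.003,0,0,0],
  [0.001,0.0025,0.003,0,0,0],
])

```text
t: 29.42
tool_pos: [0.4747, -0.2922, 0.0736]
orientation: [0.356, -3.12, -0.001]
force: [-0.2, -0.3, -0.3]
opening: 0.0532
gripper_force: 0.0
```

Call:
carry_out([
  [0,0,0,0,0,0],
  [0,0,0,0,0,0],
  [0,0,0,0,0,0],
  [0,0,0,0,0,0],
  [0,0,0,0,0,0],
  [0,0,0,0,0,0],
], jaw=255, force=30)

```text
t: 30.18
tool_pos: [0.4747, -0.2925, 0.0735]
orientation: [0.356, -3.12, -0.0]
force: [0.3, -3.6, -0.6]
opening: 0.0296
gripper_force: 30.0
```

```bash
python3 - <<'E'
from h import *
s=robot.read_state(); p,R=cur(); print(p,s['force'],s['opening'],s['gripper_force'],np.degrees(yaw()))
t=np.radians(np.arange(0,61,5)); 
for a in t: 
  d=.17*(1-np.cos(a))*np.array([np.cos(np.radians(13)),np.sin(np.radians(13)),0])+np.array([0,0,.17*np.sin(a)]); print(int(round(np.degrees(a))),(R.T@d).round(4).tolist())
E
```

```text
[ 0.47472971 -0.29247202  0.07350824] [ 0.25975717 -3.57582936 -0.56925113] 0.029622821191110992 29.99685823917389 103.00271793733944
0 [0.0, 0.0, 0.0]
5 [-0.0006, 0.0, -0.0148]
10 [-0.0025, 0.0, -0.0295]
15 [-0.0057, 0.0, -0.044]
20 [-0.0102, 0.0, -0.0582]
25 [-0.0158, 0.0, -0.0719]
30 [-0.0227, 0.0, -0.085]
35 [-0.0306, 0.0, -0.0976]
40 [-0.0396, 0.0, -0.1093]
45 [-0.0496, 0.0, -0.1203]
50 [-0.0605, 0.0, -0.1303]
55 [-0.0723, 0.0, -0.1394]
60 [-0.0848, 0.0, -0.1473]
```

Call:
carry_out([
  [-0.0006,0,-0.0148,0,0,0],
  [-0.0025,0,-0.0295,0,0,0],
  [-0.0057,0,-0.044,0,0,0],
  [-0.0102,0,-0.0582,0,0,0],
  [-0.0158,0,-0.0719,0,0,0],
  [-0.0227,0,-0.085,0,0,0],
  [-0.0227,0,-0.085,0,0,0],
  [-0.0227,0,-0.085,0,0,0],
])

```text
t: 31.18
tool_pos: [0.4968, -0.2876, 0.1584]
orientation: [0.356, -3.12, 0.001]
force: [1.2, -6.1, -0.9]
opening: 0.0295
gripper_force: 30.0
```

```bash
python3 - <<'E'
from h import *
s=robot.read_state(); p,R=cur(); print((R.T@(p-[.47473,-.29247,.0735])).round(4),s['force'].round(1),s['opening'],(R.T@s['force']).round(1),s['wrist_torque'])
E
```

```text
[-0.0224 -0.0003 -0.0849] [ 1.2 -6.1 -0.9] 0.029541552822976144 [ 0.2 -6.2  0.9] [-1.10985538 -0.15785083 -0.06657893]
```

Call:
carry_out([
  [-0.0079,0,-0.0126,0,0,0],
  [-0.0169,0,-0.0243,0,0,0],
  [-0.0269,0,-0.0353,0,0,0],
  [-0.0378,0,-0.0453,0,0,0],
  [-0.0496,0,-0.0544,0,0,0],
  [-0.0621,0,-0.0623,0,0,0],
  [-0.0621,0,-0.0623,0,0,0],
  [-0.0621,0,-0.0623,0,0,0],
  [-0.0621,0,-0.0623,0,0,0],
])

```text
t: 32.3
tool_pos: [0.5571, -0.2745, 0.2204]
orientation: [0.354, -3.119, 0.002]
force: [0.7, -8.5, -0.4]
opening: 0.03
gripper_force: 30.0
```

```bash
python3 - <<'E'
from h import *
s=robot.read_state(); p,R=cur(); print((R.T@(p-[.47473,-.29247,.0735])).round(4),s['force'].round(1),s['opening'],(R.T@s['force']).round(1))
c=cam('wrist',s); im=snap('wrist'); hsv=cv2.cvtColor(im,cv2.COLOR_RGB2HSV)
m=((hsv[...,0]>10)&(hsv[...,0]<34)&(hsv[...,1]>90)&(hsv[...,2]>60)).astype(np.uint8)
n,l,st,ce=cv2.connectedComponentsWithStats(m)
for i in range(1,n):
  if st[i,4]>150: print(st[i],ce[i].round(1))
# expected lid stripe + bar position from hinge geometry
B0=np.array([.4762,-.2925,.089]); u=np.array([np.cos(np.radians(13)),np.sin(np.radians(13)),0]); H=B0+.17*u
for cam_ in ('side','scene'):
  cc=cam(cam_); im=snap(cam_); h=cv2.cvtColor(im,cv2.COLOR_RGB2HSV); 
  for a in (50,60,70):
    t=np.radians(a); b=H-.17*np.cos(t)*u+[0,0,.17*np.sin(t)]; v=np.array([-u[1],u[0],0])
    f=H-.142*np.cos(t)*u+[0,0,.142*np.sin(t)]
    print(cam_,a,'bar',proj(cc,b).round(1),'lid front corners',proj(cc,f+.09*v).round(1),proj(cc,f-.09*v).round(1))
  g=((h[...,0]>45)&(h[...,0]<90)&(h[...,1]>100)&(h[...,2]<120)).astype(np.uint8)
  x0,y0=proj(cc,H).astype(int); n,l,s2,ce=cv2.connectedComponentsWithStats(g)
  for i in range(1,n):
    if s2[i,4]>300 and abs(ce[i]-[x0,y0]).max()<60:
      ct=cv2.findContours((l==i).astype(np.uint8),cv2.RETR_EXTERNAL,cv2.CHAIN_APPROX_NONE)[0][0]; print(cam_,cv2.approxPolyDP(ct,2.5,True)[:,0].tolist())
E
```

```text
[-0.0839 -0.001  -0.1471] [ 0.7 -8.5 -0.4] 0.03004950056745015 [ 1.2 -8.4  0.4]
[518 116  28  17 359] [530.8 124. ]
[    0   118   147   182 13142] [ 75.9 205.1]
[ 255  157   57  124 2499] [283.2 240.5]
[275 163  17  18 237] [283.1 171.5]
[275 194  17  17 226] [282.8 201.9]
[275 222  16  19 233] [282.5 230.8]
[215 286  15  61 518] [220.7 316.6]
[337 286  15  60 516] [345.1 316.3]
[ 44 331  31  24 413] [ 55.7 339. ]
[  107   337   394    51 10047] [318.8 372.6]
[489 350  24  38 276] [503.2 375. ]
side 50 bar [317.1 129.6] lid front corners [303.3 160.2] [315.8 111.1]
side 60 bar [307.9 123.3] lid front corners [295.3 155. ] [308.5 106. ]
side 70 bar [297.5 118.1] lid front corners [286.3 150.7] [300.3 101.8]
side [[297, 127], [292, 126], [285, 132], [287, 134], [284, 134], [272, 168], [291, 150]]
side [[300, 131], [292, 155], [269, 177], [270, 201], [317, 209], [329, 144], [301, 140]]
scene 50 bar [258.7 198.9] lid front corners [275.3 186.8] [255.1 228.2]
scene 60 bar [267.4 194.9] lid front corners [282.3 183.6] [262.6 225. ]
scene 70 bar [277.3 192.5] lid front corners [290.3 181.5] [271.2 223.1]
scene [[283, 187], [268, 218], [260, 223], [242, 261], [246, 276], [259, 283], [291, 289], [306, 245], [298, 267], [293, 269], [291, 264], [295, 256], [291, 260], [267, 228], [278, 201], [286, 191]]
scene [[286, 197], [272, 226], [291, 253], [303, 222]]
```

Call:
carry_out([
  [0,0,0,0,0,0],
  [0,0,0,0,0,0],
  [0,0,0,0,0,0],
  [0,0,0,0,0,0],
])

```text
t: 32.95
tool_pos: [0.557, -0.2745, 0.2204]
orientation: [0.354, -3.119, 0.002]
force: [0.4, -7.9, 0.2]
opening: 0.0297
gripper_force: 30.0
```

```bash
python3 - <<'E'
from h import *
s=robot.read_state(); p,R=cur(); d=(R.T@(p-[.47473,-.29247,.0735])); print(d.round(4),np.degrees(np.arctan2(-d[2],.17+d[0])),s['force'].round(1),s['opening'],abs(s['dq']).max())
if s['opening']>.028 and s['gripper_force']>20: print(robot.close_job())
E
```

```text
[-0.0839 -0.001  -0.1471] 59.645728790090295 [ 0.4 -7.9  0.2] 0.029694434297580986 0.0012633427165157434
the job is handed in; nothing more can be done
None
```

I handed the job in at about 33 s: the post is fully home in the block and released (after one failed insertion, a set-down and a regrasp), and the gripper holds the green tin's lid at an estimated 59.6°, worked out from the arm's position; the judge's result was not shown.

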